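# Fetch the tea infuser from the back of the crowded hook

### The arm

A 7-joint arm with a two-finger parallel gripper is mounted at the origin on the work surface. World frame = base frame: x ahead of the robot, y to its left, z up, the work surface at z = 0. Lengths are in m, angles in rad, forces in N, time in s.
With the tool pointing down it reaches from about 0.425 to 0.925 m from the base axis. Payload 6.8 kg.
Tool frame: the origin (TCP) lies on the front face of the gripper's body, between the roots of the fingers; the fingertips stand 73 mm ahead of it and the grasp point (between the pads) lies 54 mm ahead of it (env.nose_length is the distance from the TCP to the fingertips, in m); z points along the fingers, y is the direction in which the jaws open and shut (so a half turn about z gives the same grasp; the last joint's range is limited). The gripper opens to 85 mm and grips with 20 to 120 N. Pads are 22 mm wide; open, the fingers measure 114 mm over their backs; the gripper's body (76 mm by 85 mm) begins 54 mm behind the grasp point. The pads swing forward as they close: fully open they stand 13 mm farther back than shut.
Start: joints at [1.039, 0.477, 0.022, 1.555, -0.011, 1.109, -0.083], TCP at [0.278, -0.615, 0.304] pointing down, gripper open.
Joint ranges: [-2.96, 2.96], [-0.34, 2.1], [-1.41, 1.46], [0.24, 2.44], [-1.37, 4.51], [0.17, 1.92], [-2.96, 2.96]. Speed limits (rad/s): [2.39, 2.39, 3.14, 3.14, 3.14, 3.14, 3.14].

### API

Orientations are given as a unit quaternion [w, x, y, z].
In Python, from cell import env, kin, camera, calibration, job gives the robot as it stands. The module is installed in compiled form; this text tells all that it offers. Calls block until the motion is done:
- env.reach(position, orientation): joint-space move of the TCP to a pose.
- env.movel(position, velocity=0.15, rot=None, stop_force=None): straight line of the TCP; rot=None keeps the orientation; velocity is the mean speed in m/s. With stop_force (N) it stops when the force on the tool has changed by that much, and returns True; else False.
- env.goto_joints(angles): joint-space move.
- env.grip(opening, f_grip=None): finger opening in m; f_grip is the grip in N (None keeps the last); returns when the fingers have stopped.
- env.dwell(seconds).
- kin.inverse_kinematics(position, orientation): joint angles nearest the present ones, or None.
- env.get_state(): the state.
- camera(name): name is "scene" or "side" or "wrist"; returns (picture, depth): 420x560x3 uint8, blue, green, red; 420x560 float32, m along the optical axis (not along the pixel's ray), 0 where there is no reading.
- calibration(name): a dict with "fx", "fy", "cx", "cy" (pixels), "rvec" (rotation vector, rad) and "tvec" (3), from world to camera coordinates, as OpenCV has them. Camera axes: x right, y down, z forward; pixel columns grow to the right and rows downward; lengths in m; the calibration is good to about 2 mm. The wrist camera is an equidistant fisheye: a pixel r from the principal point sees the ray r / f radians off the axis. A picture is of the moment at which its call begins: read the wrist's pose just before it. calibration takes no time and is no camera call; for the wrist camera it gives the pose at the moment of the call.
A pose or a line that the arm cannot do raises env.PlanningError and nothing moves.
- job.job_done(): hands the job in, once; it reports no verdict.
The state is a dict: "time": time; "qpos": joint angles; "joint_velocities": joint speeds; "joint_torque": joint torques, N m; "tcp_pos": TCP position; "orientation": TCP orientation; "force": force on the tool from outside, world axes, zero at the start; "torque": the same for the moment, N m; "opening": finger opening in m.
Only numpy, scipy, OpenCV 4.12 (cv2) and the standard library are available. Lean on these libraries where they do the work, as an engineer would, in place of code of your own. Each camera call takes 0.05 s, during which the arm holds its last target.

### The job

The red-handled tea infuser hangs at the back of the crowded hook, behind the black turner and the blue-handled skimmer. First hang the turner and the skimmer on the empty hook, both hanging freely by their eyes, then take the infuser and stand it, basket down, in the open kettle and let go. Drop nothing on the worktop, keep the kettle upright on its coaster, and leave the cups, the tin and the kettle lid where they are.

Things in the scene. Friction and masses are not known exactly. Their poses are not given: they have to be found in the camera images.
- infuser_eye (a point): Centre of the tea infuser's red eye; grip here, across y (40 wide). All three eyes are alike: an upright closed loop in its y-z plane, 40 wide, 14 thick (x), side bars 20 up and down from this point, gable top to 34 up; window 28 wide, from 14 below to 17 (sides) and 26 (ridge) above. Hanging, this point is 22 below the hook bar's axis.
- infuser_basket (a point): Centre of the infuser's closed round steel basket, 40 in diameter, 60 high, 105 below the centre of its eye.
- infuser: The tea infuser, 169 long, about 0.1 kg, rearmost on the crowded hook: red eye, flat steel stem, round basket whose flat bottom is 135 below the origin. Origin at its eye's centre; z up, x along the hook from its tip towards the post.
- turner_eye (a point): Centre of the turner's black eye, made like the infuser's; grip here, across y (40 wide). 22 below the hook bar's axis when hanging.
- turner: Black plastic slotted turner, 194 long, about 0.1 kg, in front of the infuser (before or behind the skimmer). Flat blade 76 wide (y), 5 thick (x), from 82 to 160 (lowest end) below the origin. Origin at its eye's centre; z up, x along the hook from its tip towards the post.
- skimmer_eye (a point): Centre of the skimmer's blue eye, made like the infuser's; grip here, across y (40 wide). 22 below the hook bar's axis when hanging.
- skimmer: Skimmer, blue eye, 194 long, about 0.11 kg, in front of the infuser (before or behind the turner). Upright steel disc with holes, 84 in diameter, 6 thick (x), centre 118 and lowest edge 160 below the origin. Origin at its eye's centre; z up, x along the hook from its tip towards the post.
- stand_busy: Stand with the crowded hook: wood base 120 x 90 x 12 (x -95 to 25), steel post 14 thick at the origin (its foot on the worktop, z up). From its top a level 8 thick bar points along -x, axis 250 above the worktop, its end turned up 9 over the last 10, tip 125 from the post. Fixed. Eyes hang about 33 (infuser), 68 and 98 out from the post.
- stand_spare: Stand with the empty hook: wood base 120 x 90 x 12 (x -95 to 25), steel post 14 thick at the origin (its foot on the worktop, z up). From its top a level 8 thick bar points along -x, axis 250 above the worktop, its end turned up 9 over the last 10, tip 125 from the post. Fixed. 
- kettle_mouth (a point): Centre of the open kettle's round mouth, level with the rim, 110 above the worktop. Mouth 94 wide inside; inner floor 95 below the rim.
- kettle: Dented aluminium kettle without its lid, loose on the coaster, about 0.6 kg, belly 134 in diameter, 100 high; spout reaches 109 from the axis along +x, black side handle 103 along -x, both below the rim. Origin at the centre of its underside, z up.
- coaster: Round wooden coaster under the kettle, 124 in diameter, 10 thick, fixed; origin at the centre of its underside.
- cups: Stack of three orange plastic cups, loose, 73 in diameter at the widest, 104 high; origin at the centre of its underside. Bystander.
- tin: Closed steel tin, loose, 80 in diameter, 82 high; origin at the centre of its underside. Bystander.
- kettle_lid: Kettle lid lying flat, loose, 104 in diameter, 30 high with its black knob; origin at the centre of its underside. Bystander.
Not all that is in view belongs to the job. What is shaped like the infuser but purple or yellow is not meant.

How it is judged:
On the way, in this order (a step that is already met when the one before it is completed fails the run):
1. the turner and the skimmer both hang on the empty hook (x of turner_eye in the frame of stand_spare between -0.118 and -0.008 m and y of turner_eye in the frame of stand_spare between -0.012 and 0.012 m and height (world z) of turner_eye between 0.215 and 0.262 m and angle between each of turner_eye, skimmer_eye's own z axis and vertical below 0.35 rad and x of skimmer_eye in the frame of stand_spare between -0.118 and -0.008 m and y of skimmer_eye in the frame of stand_spare between -0.012 and 0.012 m and height (world z) of skimmer_eye between 0.215 and 0.262 m), for 0.2 s.
2. the infuser's basket is inside the kettle (horizontal distance between infuser_basket and kettle_mouth below 0.045 m and z of infuser_basket in the frame of kettle_mouth between -0.085 and -0.035 m and angle between infuser_eye's own z axis and vertical below 0.75 rad), for 0.2 s.
At the end, for the whole second after the job is handed in: Turner and skimmer hang at rest on the formerly empty hook (eyes 8 to 118 mm from its post, upright within 0.35 rad); the infuser rests in the kettle, basket centre within 45 mm of the mouth's axis and 35 to 85 mm below the rim; the kettle is upright within 25 mm of the coaster's centre (all of step 1 and all of step 2 and horizontal distance between kettle_mouth and coaster below 0.025 m and angle between kettle_mouth's own z axis and vertical below 0.12 rad and linear speed of each of turner, skimmer, infuser, kettle below 0.03 m/s); the robot touches nothing.
It fails at once if a utensil was dropped on the worktop (height (world z) of any of turner_eye, skimmer_eye, infuser_eye below 0.11 m).
It fails at once if the kettle was tipped (angle between kettle_mouth's own z axis and vertical above 0.35 rad).
It fails at once if the cups, the tin or the kettle lid were moved by more than 25 mm or tipped (distance of any of cups, tin, kettle_lid from where it was at the start of the episode above 0.025 m or angle between any of cups, tin, kettle_lid's own z axis and vertical above 0.3 rad).
It also fails if it takes over 72 s, if anything falls off the work surface, if the arm or the gripper's body presses on something with over 40 N, if the wrist force passes 120 N, or if a joint passes its speed limit or range.

## Working session

There is one attempt and no reset: what is moved stays moved. The work goes in short steps, each a Python script; the robot and the scene stay as the last script left them, time stands still between calls to the robot, and variables do not carry over. Pictures are saved under pics/ and viewed, and the job is handed in when it is done.

```bash
mkdir -p pics; ls
python3 - <<'E'
from cell import env,kin,camera,calibration,job
import cv2
s=env.get_state();print({k:s[k] for k in('time','tcp_pos','orientation','opening','force')})
for n in("scene","side","wrist"):
    p,d=camera(n);cv2.imwrite(f"pics/{n}0.png",p);c=calibration(n);print(n,c)
    import numpy as np;np.save(f"pics/{n}0.npy",d)
E
```

```text
pics
{'time': 0.0, 'tcp_pos': array([ 0.27739009, -0.61485228,  0.30292662]), 'orientation': array([-8.73128321e-04,  9.77629590e-01,  2.10332027e-01, -2.47013575e-04]), 'opening': 0.08535944624068119, 'force': array([0.94770249, 0.33740183, 0.37163387])}
scene {'fx': 436.56321896703355, 'fy': 436.56321896703355, 'cx': 279.7309130431605, 'cy': 204.16112926180156, 'rvec': array([ 0.6574471 ,  2.75362457, -0.97580634]), 'tvec': array([ 0.54705379, -0.12628589,  1.07854747])}
side {'fx': 522.3086056954587, 'fy': 522.3086056954587, 'cx': 270.710014790066, 'cy': 205.5694720071535, 'rvec': array([ 0.78499754, -2.48429742,  1.20597331]), 'tvec': array([0.47797398, 0.34103698, 0.84387551])}
wrist {'fx': 325.19226210127806, 'fy': 325.19226210127806, 'cx': 281.6802240012789, 'cy': 213.85157237543964, 'rvec': array([-2.44619056,  1.57984093,  0.21295173]), 'tvec': array([-0.67371134, -0.03363506,  0.37749024])}
```

View pics/scene0.png

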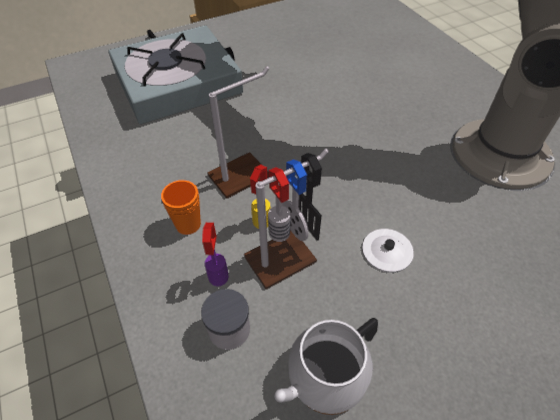

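View pics/side0.png

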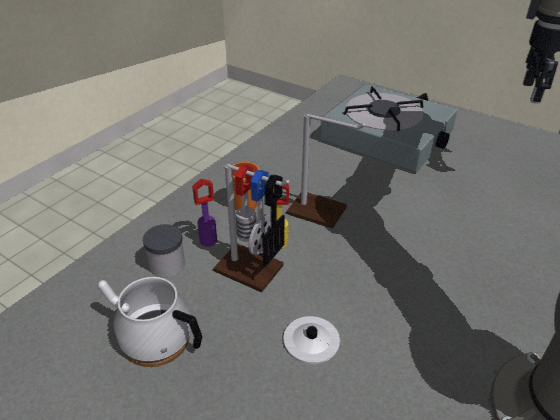

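View pics/wrist0.png

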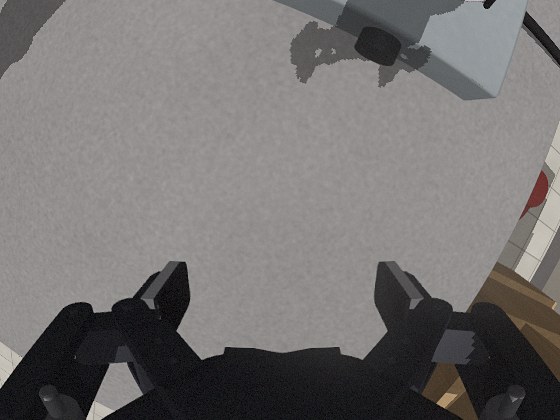

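The scene view shows the crowded hook (bar about 260,183 to 327,153) with black (312,170), blue (297,177) and red (279,186) eyes. The spare stand has its post at (220,140) and its tip at (267,70). The kettle mouth is at (333,352). Next I'll localise these and take close crops.

```bash
cat > h.py <<'E'
import numpy as np,cv2
from scipy.spatial.transform import Rotation as R
def deproj(c,u,v,z):
    p=np.stack([(u-c['cx'])/c['fx']*z,(v-c['cy'])/c['fy']*z,z],-1)
    M=R.from_rotvec(c['rvec']).as_matrix()
    return (p-c['tvec'])@M
def cloud(c,d):
    v,u=np.mgrid[:420,:560]
    return deproj(c,u.astype(float),v.astype(float),d.astype(float))
def proj(c,P):
    M=R.from_rotvec(c['rvec']).as_matrix();q=np.atleast_2d(P)@M.T+c['tvec']
    return np.stack([q[:,0]/q[:,2]*c['fx']+c['cx'],q[:,1]/q[:,2]*c['fy']+c['cy']],-1)
E
python3 - <<'E'
from h import *
from cell import calibration
for n,b in(("scene",(190,140,350,290)),("side",(180,100,370,300))):
    p=cv2.imread(f"pics/{n}0.png");x0,y0,x1,y1=b
    cv2.imwrite(f"pics/{n}0c.png",cv2.resize(p[y0:y1,x0:x1],None,fx=(4 if n=="scene" else 3),fy=(4 if n=="scene" else 3),interpolation=cv2.INTER_CUBIC)[:600])
    d=np.load(f"pics/{n}0.npy");c=calibration(n);P=cloud(c,d);np.save(f"pics/P_{n}.npy",P)
    ok=(d>0)
    h=cv2.cvtColor(p,cv2.COLOR_BGR2HSV);H,S,V=h[...,0],h[...,1],h[...,2]
    up=ok&(P[...,2]>.18)&(P[...,2]<.3)
    for nm,m in(("red",((H<8)|(H>172))&(S>150)&(V>70)),("blue",(H>100)&(H<125)&(S>150)&(V>60)),("orange",(H>5)&(H<16)&(S>180)),("purple",(H>125)&(H<155)&(S>90)),("yellow",(H>20)&(H<32)&(S>150))):
        k,l,st,ce=cv2.connectedComponentsWithStats((m&ok).astype(np.uint8))
        for i in range(1,k):
            if st[i,4]>25:
                q=P[l==i];print(n,nm,ce[i].round(),st[i,4],"med",np.median(q,0).round(3),"min",np.percentile(q,3,axis=0).round(3),"max",np.percentile(q,97,axis=0).round(3))
E
```

```text
scene red [258. 175.] 284 med [ 0.62  -0.075  0.156] min [ 0.552 -0.225  0.011] max [ 0.638 -0.063  0.168]
scene red [279. 184.] 442 med [0.627 0.035 0.242] min [0.618 0.008 0.213] max [0.634 0.047 0.262]
scene red [209. 238.] 344 med [0.755 0.015 0.153] min [ 0.74  -0.005  0.12 ] max [0.766 0.028 0.168]
scene blue [297. 176.] 431 med [0.594 0.031 0.241] min [0.585 0.007 0.213] max [0.601 0.044 0.261]
scene orange [182. 205.] 1541 med [ 0.765 -0.122  0.103] min [ 0.734 -0.171  0.013] max [ 0.794 -0.108  0.107]
scene purple [216. 269.] 582 med [0.755 0.02  0.058] min [ 0.737 -0.004  0.009] max [0.771 0.028 0.082]
scene yellow [255. 213.] 135 med [ 0.635 -0.071  0.054] min [ 0.623 -0.092  0.008] max [ 0.639 -0.062  0.063]
scene yellow [267. 209.] 70 med [ 0.608 -0.065  0.058] min [ 0.599 -0.087  0.007] max [ 0.615 -0.057  0.062]
side red [242. 179.] 382 med [0.624 0.037 0.235] min [ 0.617 -0.127  0.107] max [0.754 0.048 0.262]
side red [203. 191.] 280 med [0.75  0.012 0.145] min [ 0.737 -0.004  0.119] max [0.761 0.03  0.169]
side red [284. 197.] 117 med [ 0.604 -0.079  0.124] min [ 0.5
[... 188 characters left out ...]
  0.106] min [ 0.739 -0.175  0.104] max [ 0.792 -0.147  0.108]
side orange [234. 176.] 28 med [ 0.767 -0.111  0.106] min [ 0.629 -0.126  0.087] max [0.779 0.048 0.242]
side orange [238. 200.] 96 med [ 0.76  -0.113  0.037] min [ 0.732 -0.116  0.013] max [ 0.77  -0.083  0.097]
side orange [251. 201.] 65 med [ 0.735 -0.131  0.027] min [ 0.732 -0.147  0.008] max [ 0.738 -0.122  0.072]
side purple [207. 228.] 566 med [0.745 0.017 0.05 ] min [ 0.732 -0.001  0.006] max [0.762 0.03  0.104]
side yellow [278. 211.] 79 med [ 0.615 -0.073  0.1  ] min [ 0.56  -0.078  0.076] max [0.62  0.017 0.186]
side yellow [285. 233.] 105 med [ 0.599 -0.076  0.041] min [ 0.596 -0.088  0.006] max [ 0.609 -0.067  0.064]
```

View pics/scene0c.png

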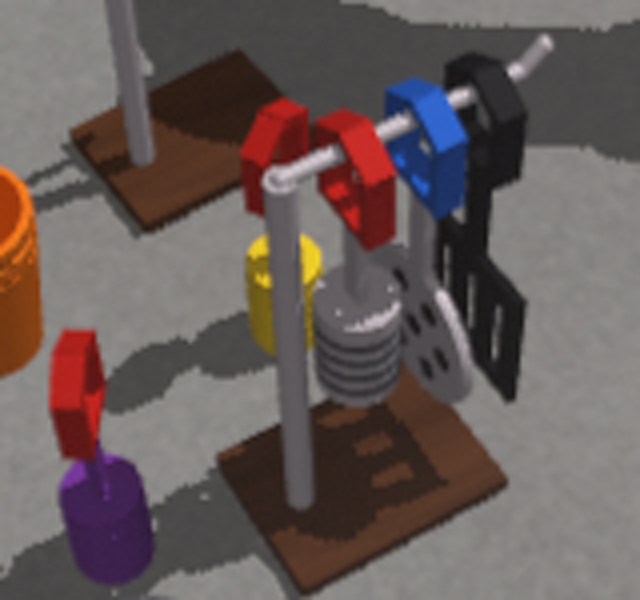

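View pics/side0c.png

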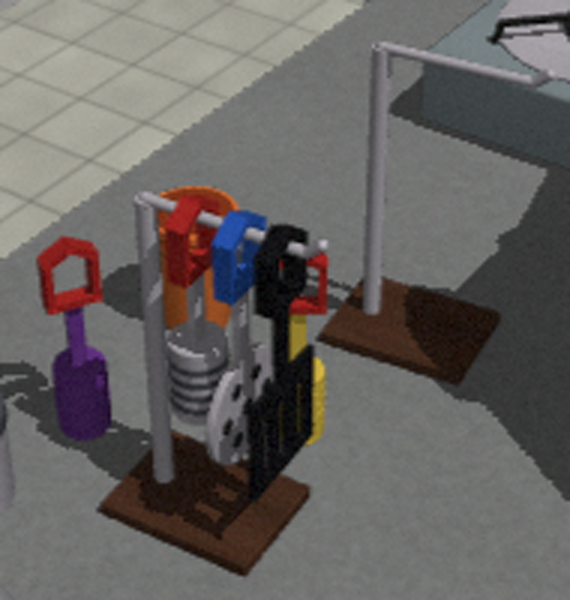

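Candidates for the infuser in the scene picture:
- (258,175): red eye on the yellow decoy.
- (209,238): red eye on the purple decoy.
- (279,184): red eye on the crowded hook, above a steel ribbed basket. The close crop confirms this is the infuser.

The turner (black, 312,170) is frontmost and the skimmer (blue, 297,176) is second. Next come the bars, posts, kettle and bystanders.

Run:
```python
from h import *
from cell import calibration
for n in("scene","side"):
    P=np.load(f"pics/P_{n}.npy");p=cv2.imread(f"pics/{n}0.png");d=np.load(f"pics/{n}0.npy")
    h=cv2.cvtColor(p,cv2.COLOR_BGR2HSV);S,V=h[...,1],h[...,2]
    X,Y,Z=P[...,0],P[...,1],P[...,2]
    g=(d>0)&(S<60)&(V>80)
    for nm,ce in(("busy",(.62,.03)),("spare",(.58,-.2))):
        near=np.hypot(X-ce[0],Y-ce[1])<(.16 if nm=="spare" else .11)
        near&=(Y<-.12) if nm=="spare" else (Y>-.05)
        b=near&g&(Z>.243)&(Z<.275)
        q=P[b]
        # post
        po=near&g&(Z>.03)&(Z<.24);qq=P[po]
        print(n,nm,"bar",len(q),q.min(0).round(3),q.max(0).round(3))
        if len(q)>10:
            lev=q[q[:,2]<.256];vx,vy,x0,y0=cv2.fitLine(lev[:,:2].astype(np.float32),cv2.DIST_HUBER,0,.01,.01).ravel()
            t=(q[:,:2]-[x0,y0])@[vx,vy];print("  dir",np.degrees(np.arctan2(vy,vx)).round(2),"pts",np.round([x0,y0],4),"ends",np.round([x0+vx*t.min(),y0+vy*t.min(),x0+vx*t.max(),y0+vy*t.max()],3), "zmax",lev[:,2].max())
        for zz in(.05,.1,.15,.2):
            m=abs(qq[:,2]-zz)<.02; 
            if m.sum()>5: print("  post",zz,m.sum(),np.median(qq[m],0).round(4))
    # kettle rim
    k=(d>0)&(np.hypot(X-.72,Y-.2)<.4)&(Y>.1)&(Z>.105)&(Z<.118)
    q=P[k];print(n,"rim",len(q),q.min(0).round(3),q.max(0).round(3))
    print(" kettle px", P[352,333] if n=="scene" else P[300,150])
```

```text
scene busy bar 276 [0.533 0.016 0.243] [0.667 0.037 0.265]
  dir 4.52 pts [0.6155 0.0276] ends [0.533 0.021 0.667 0.032] zmax 0.25592745170440345
  post 0.05 71 [0.6624 0.0344 0.052 ]
  post 0.1 230 [0.6349 0.036  0.1012]
  post 0.15 590 [0.6285 0.0337 0.1531]
  post 0.2 203 [0.6571 0.0324 0.1945]
scene spare bar 285 [ 0.517 -0.24   0.243] [ 0.65  -0.211  0.264]
  dir 7.89 pts [ 0.6012 -0.2232] ends [ 0.516 -0.235  0.65  -0.216] zmax 0.25599537696800095
  post 0.05 73 [ 0.6456 -0.2144  0.0502]
  post 0.1 87 [ 0.6457 -0.2142  0.1003]
  post 0.15 94 [ 0.6457 -0.2141  0.1511]
  post 0.2 105 [ 0.6455 -0.2147  0.2   ]
scene rim 716 [0.589 0.217 0.105] [0.761 0.319 0.114]
 kettle px [0.63137035 0.24283514 0.01576876]
side busy bar 180 [0.532 0.019 0.243] [0.666 0.038 0.266]
  dir 5.08 pts [0.6158 0.029 ] ends [0.532 0.022 0.666 0.033] zmax 0.25586801937477893
  post 0.05 68 [0.656  0.0351 0.0548]
  post 0.1 227 [0.615  0.0376 0.1078]
  post 0.15 422 [0.6119 0.0361 0.1482]
  post 0.2 166 [0.6525 0.0326 0.1922]
side spare bar 233 [ 0.515 -0.238  0.244] [ 0.648 -0.21   0.265]
  dir 8.7 pts [ 0.5899 -0.2234] ends [ 0.515 -0.235  0.648 -0.215] zmax 0.2559890337573589
  post 0.05 74 [ 0.6393 -0.2134  0.0526]
  post 0.1 79 [ 0.6391 -0.2137  0.1007]
  post 0.15 92 [ 0.6391 -0.2146  0.1493]
  post 0.2 95 [ 0.6389 -0.2136  0.2014]
side rim 607 [0.565 0.218 0.105] [0.76  0.32  0.115]
 kettle px [0.70450569 0.22960315 0.03705576]
```

Run:
```python
from h import *
from scipy.optimize import least_squares
from cell import calibration,env,kin
C={n:calibration(n) for n in("scene","side","wrist")}
for n in C:
    c=C[n];M=R.from_rotvec(c['rvec']).as_matrix();pos=-M.T@c['tvec'];print(n,"cam at",pos.round(3),"axis",M[2].round(2))
s=env.get_state();q=s['orientation'];T=R.from_quat(np.roll(q,-1));print("wristcam in tool",(T.inv().apply(pos-s['tcp_pos'])).round(3),T.as_matrix().round(2).tolist())
res={}
for nm,ce,yr in(("busy",(.62,.03),.05),("spare",(.58,-.22),.05)):
  for n in("scene","side"):
    P=np.load(f"pics/P_{n}.npy").reshape(-1,3);p=cv2.imread(f"pics/{n}0.png")
    hs=cv2.cvtColor(p,cv2.COLOR_BGR2HSV).reshape(-1,3);g=(hs[:,1]<60)&(hs[:,2]>70)
    b=P[g&(abs(P[:,0]-.585)<.055)&(abs(P[:,1]-ce[1])<yr)&(P[:,2]>.24)&(P[:,2]<.258)]
    f=lambda x:np.hypot((b[:,1]-x[0])*np.cos(x[1])-(b[:,0]-.585)*np.sin(x[1]),b[:,2]-x[2])-.004
    r=least_squares(f,[ce[1],.1,.25],loss="soft_l1",f_scale=.001)
    y,a,z=r.x
    # post
    po=P[g&(abs(P[:,0]-.65)<.04)&(abs(P[:,1]-ce[1])<.035)&(P[:,2]>.03)&(P[:,2]<.1 if nm=="busy" else P[:,2]<.22)]
    # robust: keep cluster near 0.655/.642
    px=.657 if nm=="busy" else .642
    po=po[abs(po[:,0]-px)<.012]
    r2=least_squares(lambda x:np.hypot(po[:,0]-x[0],po[:,1]-x[1])-.007,[px,ce[1]],loss="soft_l1",f_scale=.001)
    print(nm,n,"bar y@.585",y.round(4),"yaw",np.degrees(a).round(2),"z",z.round(4),len(b),"rms",np.sqrt((r.fun**2).mean()).round(4),"post",r2.x.round(4),len(po),"bar y at post",(y+(r2.x[0]-.585)*np.tan(a)).round(4))
for n in("scene","side"):
    P=np.load(f"pics/P_{n}.npy").reshape(-1,3)
    k=P[(np.hypot(P[:,0]-.68,P[:,1]-.27)<.09)&(P[:,2]>.106)&(P[:,2]<.114)]
    r=least_squares(lambda x:np.hypot(k[:,0]-x[0],k[:,1]-x[1])-x[2],[.68,.27,.048],loss="soft_l1",f_scale=.001)
    print(n,"rim",r.x.round(4),len(k),np.sqrt((r.fun**2).mean()).round(4))
    st=P[(P[:,1]<-.25)&(P[:,0]>.2)&(P[:,2]>.03)&(P[:,2]<.2)&(P[:,0]<.8)]
    print("stove etc",st.min(0).round(3),np.percentile(st,99,axis=0).round(3))
    l=P[(abs(P[:,0]-.5)<.15)&(abs(P[:,1]-.2)<.12)&(P[:,2]>.005)&(P[:,2]<.04)&(P[:,0]<.58)]
    print("lid",np.median(l,0).round(3))
```

```text
scene cam at [0.832 0.45  0.764] axis [-0.28 -0.56 -0.78]
side cam at [0.125 0.644 0.792] axis [ 0.46 -0.64 -0.62]
wrist cam at [ 0.338 -0.587  0.372] axis [-0.24 -0.11 -0.96]
wristcam in tool [ 0.066 -0.    -0.069] [[0.91, 0.41, -0.0], [0.41, -0.91, 0.0], [-0.0, -0.0, -1.0]]
busy scene bar y@.585 0.026 yaw 2.94 z 0.2563 140 rms 0.0027 post [0.6605 0.0286] 138 bar y at post 0.0299
busy side bar y@.585 0.0288 yaw 3.14 z 0.2553 97 rms 0.0017 post [0.6599 0.0299] 162 bar y at post 0.0329
spare scene bar y@.585 -0.228 yaw 8.1 z 0.2506 224 rms 0.0013 post [ 0.644 -0.22 ] 441 bar y at post -0.2196
spare side bar y@.585 -0.2229 yaw 8.54 z 0.2524 203 rms 0.0019 post [ 0.6429 -0.2187] 421 bar y at post -0.2142
scene rim [0.6577 0.2684 0.0488] 666 0.0123
stove etc [ 0.45  -0.896  0.03 ] [ 0.772 -0.502  0.104]
lid [0.425 0.118 0.008]
side rim [0.6549 0.2699 0.0489] 535 0.0112
stove etc [ 0.448 -1.993  0.03 ] [ 0.765 -0.499  0.105]
lid [0.414 0.121 0.009]
```

Results:

| Item | Estimate |
|---|---|
| Busy post | (.660, .029), yaw about 3° |
| Spare post | (.6435, -.219), yaw about 8.3° |
| Kettle mouth | (.656, .269) |
| Eyes out from the busy post | 33, 68 and 98 mm, as described |

I'll rise, move over the turner with the tool down, and check from the wrist camera.

```bash
cat >> h.py <<'E'
def quat(deg): a=np.radians(deg)/2; return np.array([0,np.cos(a),np.sin(a),0.])
BUSY=np.array([.660,.029]);BY=3.0
SPARE=np.array([.6435,-.219]);SY=8.3
def on(st,yaw,out,lat=0):
    a=np.radians(yaw); return st-out*np.array([np.cos(a),np.sin(a)])+lat*np.array([-np.sin(a),np.cos(a)])
E
python3 - <<'E'
from h import *
from cell import env,kin,camera,calibration
for nm,st,y,o,z in(("turner",BUSY,BY,98,.282),("inf",BUSY,BY,33,.282),("sp",SPARE,SY,45,.29),("sp out",SPARE,SY,200,.3),("busyout",BUSY,BY,200,.3)):
    for add in(0,180):
        print(nm,add,np.round(kin.inverse_kinematics([*on(st,y,o/1000),z],quat(y+add)),2))
for add in (0,180): print(np.round(kin.inverse_kinematics([.656,.269,.36],quat(BY+add)),2),np.round(kin.inverse_kinematics([.656,.269,.204],quat(BY+add)),2))
p=env.get_state()['tcp_pos'];env.movel([p[0],p[1],.42],velocity=.25)
env.reach([*on(BUSY,BY,.098),.42],quat(BY))
s=env.get_state();print(s['time'],s['tcp_pos'],s['orientation'],s['qpos'].round(2))
c=calibration("wrist");im,d=camera("wrist");cv2.imwrite("pics/w1.png",im);np.savez("pics/w1.npz",d=d,**c)
E
```

```text
turner 0 [ 0.15  0.34 -0.37  1.83  0.15  1.   -1.8 ]
turner 180 [ 0.45  0.42 -0.77  1.81  0.34  1.05  1.17]
inf 0 [ 0.08  0.44 -0.3   1.68  0.15  1.05 -1.79]
inf 180 [ 0.38  0.52 -0.73  1.66  0.38  1.11  1.17]
sp 0 [ 0.33  0.43 -0.09  1.65  0.04  1.06 -1.2 ]
sp 180 [ 0.74  0.52 -0.67  1.62  0.35  1.12  1.7 ]
sp out 0 [ 0.46  0.21 -0.09  1.94  0.02  0.98 -1.06]
sp out 180 [ 0.96  0.28 -0.67  1.91  0.2   1.02  1.91]
busyout 0 [ 0.26  0.16 -0.48  2.03  0.09  0.97 -1.78]
busyout 180 [ 0.61  0.22 -0.88  2.01  0.2   1.    1.26]
[-0.03  0.59 -0.72  1.36  0.39  1.33 -2.27] [-0.16  0.67 -0.49  1.52  0.35  1.03 -2.25]
[ 0.07  0.65 -0.91  1.35  0.51  1.38  0.79] [ 0.03  0.77 -0.81  1.51  0.59  1.13  0.73]
3.25 [0.56231219 0.02274863 0.41986367] [ 1.72744827e-04  9.99678734e-01  2.53454329e-02 -9.47660816e-05] [ 0.26  0.24 -0.5   1.65  0.12  1.28 -1.78]
```

View pics/w1.png

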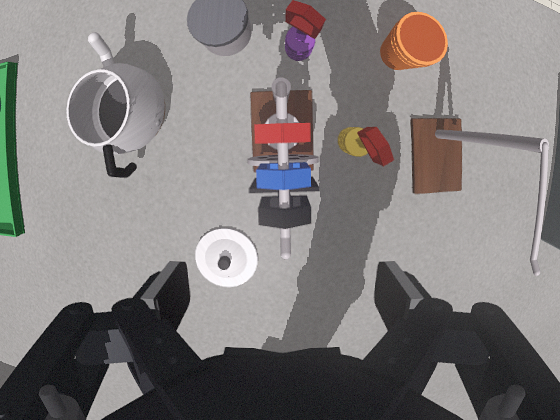

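The wrist view shows the busy hook from above: post (282,88), red eye (281,133), blue (284,177), black (285,211) and bar tip (286,256). The spare bar runs from (545,145) to (535,268). I'll cast rays at those heights.

```bash
cat >> h.py <<'E'
def fray(c,u,v):
    x=(u-c['cx'])/c['fx'];y=(v-c['cy'])/c['fy'];r=np.hypot(x,y)+1e-12;s=np.sin(r)/r
    D=np.stack([x*s,y*s,np.cos(r)],-1);M=R.from_rotvec(c['rvec']).as_matrix()
    return -M.T@c['tvec'],D@M,D
def fplane(c,u,v,z):
    o,d,_=fray(c,u,v); return o+d*((z-o[2])/d[...,2])[...,None]
def fcloud(c,d):
    v,u=np.mgrid[:420,:560].astype(float);o,w,D=fray(c,u,v); return o+w*(d/D[...,2])[...,None]
E
python3 - <<'E'
from h import *
f=np.load("pics/w1.npz");c={k:f[k] for k in f.files if k!='d'};im=cv2.imread("pics/w1.png")
P=fcloud(c,f['d']);h=cv2.cvtColor(im,cv2.COLOR_BGR2HSV);H,S,V=[h[...,i].astype(int) for i in range(3)]
Z=P[...,2]; hi=(f['d']>0)&(Z>.235)&(Z<.275)
for nm,m in(("red",((H<8)|(H>172))&(S>150)),("blue",(H>100)&(H<125)&(S>130)),("black",(V<60)&(np.abs(P[...,0]-.56)<.03)&(abs(P[...,1]-.03)<.04))):
    m=m&hi&(abs(P[...,1]-.03)<.05);v,u=np.nonzero(m);q=P[m]
    (a,b),(w,hh),ang=cv2.minAreaRect(np.stack([u,v],1).astype(np.float32))
    print(nm,len(q),np.median(q,0).round(4),"x",np.percentile(q[:,0],[3,97]).round(4),"y",np.percentile(q[:,1],[3,97]).round(4),"z",q[:,2].max().round(3), "mid",((np.percentile(q,3,axis=0)+np.percentile(q,97,axis=0))/2).round(4),"rect",round(a),round(b),round(w),round(hh),round(ang,1))
g=hi&(S<60)&(V>80)
for nm,m in(("busy",g&(abs(P[...,1]-.03)<.03)),("spare",g&(abs(P[...,1]+.23)<.04))):
    q=P[m];print(nm,len(q),q.min(0).round(4),q.max(0).round(4))
    l=q[(q[:,2]<.258)&(q[:,0]>.54)&(q[:,0]<.63)]
    vx,vy,x0,y0=cv2.fitLine(l[:,:2].astype(np.float32),cv2.DIST_HUBER,0,.001,.001).ravel()
    print(" yaw",np.degrees(np.arctan(vy/vx)).round(2),"y@.585",(y0+(.585-x0)*vy/vx).round(4),"y@.65",(y0+(.65-x0)*vy/vx).round(4),"zmed",np.percentile(l[:,2],[5,50,95]).round(4))
E
```

```text
red 977 [0.625  0.0254 0.2548] x [0.6185 0.6316] y [0.0073 0.0446] z 0.262 mid [0.6251 0.0259 0.2546] rect 282 132 19 55 88.5
blue 1024 [0.5919 0.0234 0.2547] x [0.5849 0.5987] y [0.0046 0.0422] z 0.262 mid [0.5918 0.0234 0.2546] rect 284 178 21 54 86.6
black 57 [0.5704 0.0043 0.2487] x [0.5574 0.5713] y [0.0013 0.0171] z 0.258 mid [0.5643 0.0092 0.2469] rect 300 215 21 25 69.8
busy 1527 [0.5317 0.0011 0.2353] [0.6661 0.0439 0.2629]
 yaw 3.11 y@.585 0.0237 y@.65 0.0272 zmed [0.2491 0.2522 0.2554]
spare 1139 [ 0.5151 -0.239   0.2351] [ 0.6491 -0.2115  0.2629]
 yaw 7.61 y@.585 -0.2248 y@.65 -0.2161 zmed [0.2474 0.2514 0.2533]
```

```bash
sed -i 's/^BUSY=.*/BUSY=np.array([.659,.0275]);BY=3.1/' h.py
python3 - <<'E'
from h import *
from cell import env,kin,camera,calibration
p=on(BUSY,BY,.098);q=quat(BY)
env.movel([*p,.34],velocity=.2,rot=q)
print(env.movel([*p,.283],velocity=.08,stop_force=8))
env.grip(.03,f_grip=40)
s=env.get_state();print(s['time'],s['opening'],s['tcp_pos'],s['force'].round(2))
im,d=camera("side");cv2.imwrite("pics/s2.png",cv2.resize(im[80:320,120:420],None,fx=2.5,fy=2.5))
E
```

```text
False
5.1917 0.039351683585993974 [0.56143313 0.02132798 0.28352303] [-0.93 -3.24  4.97]
```

View pics/s2.png

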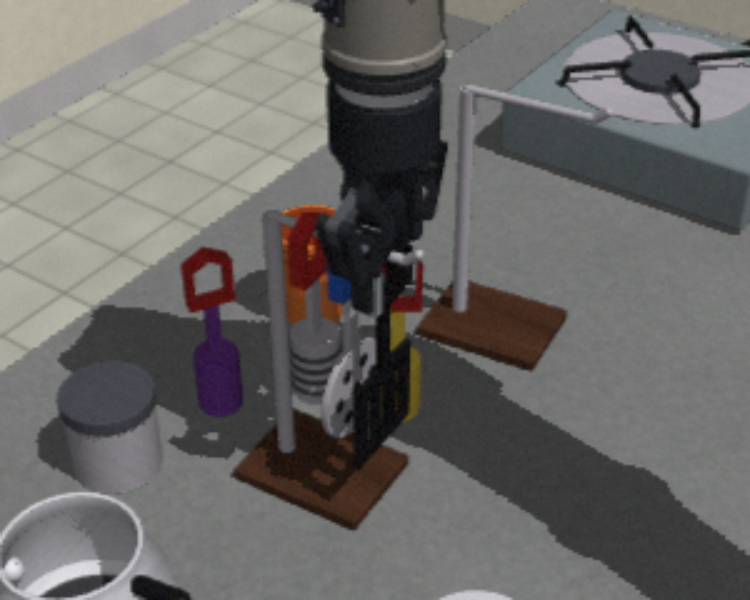

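The turner is gripped, with an opening of 39.4 mm. Now I'll lift it 20 mm, pull it out and carry it to the front of the spare hook.

Run:
```python
from h import *
from cell import env,kin,camera,calibration
def st(t):
    s=env.get_state();print(t,round(s['time'],2),round(s['opening'],4),s['tcp_pos'].round(4),s['force'].round(2));return s
s=env.get_state();z=s['tcp_pos'][2]
env.movel([*s['tcp_pos'][:2],z+.02],velocity=.06);st("up")
d=s['tcp_pos'][:2]-on(BUSY,BY,.098)
print(env.movel([*(on(BUSY,BY,.20)+d),z+.02],velocity=.12,stop_force=12));st("out")
c=calibration("side");im,_=camera("side");cv2.imwrite("pics/s3.png",im)
```

```text
up 5.73 0.0395 [0.5614 0.0216 0.3037] [ 0.06 -0.36 -0.7 ]
False
out 6.73 0.0393 [0.4602 0.0159 0.3036] [ 0.44 -0.64 -0.41]
```

View pics/s3.png

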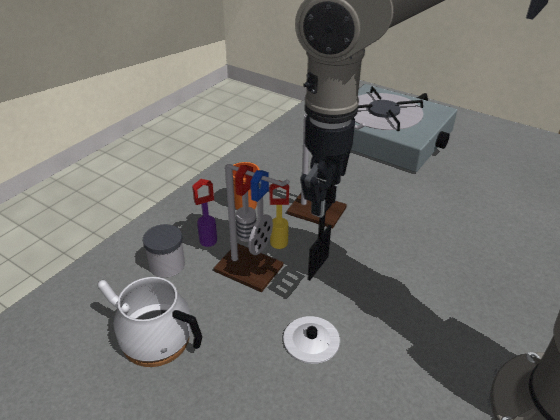

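The turner came off cleanly and hangs upright in the gripper at about (320,250). The skimmer and infuser are still on the hook. Next I'll cross to the spare hook and measure it with the wrist camera.

Run:
```python
from h import *
from cell import env,kin,camera,calibration
def st(t):
    s=env.get_state();print(t,round(s['time'],2),round(s['opening'],4),s['tcp_pos'].round(4),s['force'].round(2));return s
env.movel([*on(SPARE,SY,.20),.3037],velocity=.2,rot=quat(SY));st("front")
c=calibration("wrist");im,d=camera("wrist");cv2.imwrite("pics/w4.png",im)
P=fcloud(c,d);h=cv2.cvtColor(im,cv2.COLOR_BGR2HSV);S,V=h[...,1],h[...,2]
g=(d>0)&(S<60)&(V>80)&(P[...,2]>.235)&(P[...,2]<.275)&(abs(P[...,1]+.225)<.04)&(P[...,0]>.505)&(P[...,0]<.66)
q=P[g];print(len(q),q.min(0).round(4),q.max(0).round(4))
l=q[(q[:,2]<.258)&(q[:,0]>.535)&(q[:,0]<.635)]
vx,vy,x0,y0=cv2.fitLine(l[:,:2].astype(np.float32),cv2.DIST_HUBER,0,.001,.001).ravel()
print(" yaw",np.degrees(np.arctan(vy/vx)).round(2),"y@.585",(y0+(.585-x0)*vy/vx).round(4),"y@.6435",(y0+(.6435-x0)*vy/vx).round(4),"zmed",np.percentile(l[:,2],[5,50,95]).round(4))
t=q[q[:,0]<.53];print("tip",t.mean(0).round(4),t[:,2].max())
```

```text
front 8.25 0.0395 [ 0.4459 -0.2467  0.3037] [-0.7   0.04 -0.79]
2513 [ 0.5145 -0.2409  0.2476] [ 0.5623 -0.2271  0.263 ]
 yaw 8.6 y@.585 -0.2272 y@.6435 -0.2184 zmed [0.2498 0.2521 0.2535]
tip [ 0.5221 -0.2364  0.258 ] 0.26295459652327163
```

View pics/w4.png

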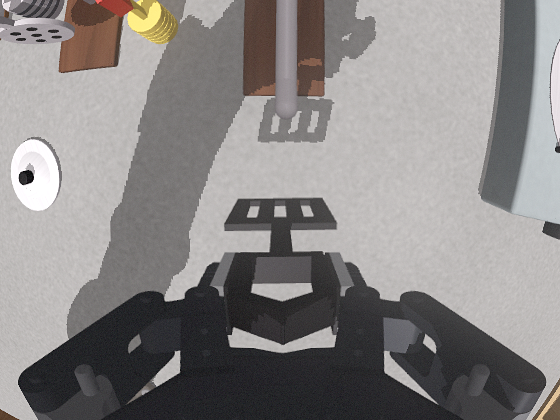

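The wrist view shows the spare bar centred ahead of the gripper, with its tip at (287,112). The bar axis agrees with my estimate to within 1 mm. Threading the eye on now.

```bash
sed -i 's/^SPARE=.*/SPARE=np.array([.6435,-.2187]);SY=8.4/' h.py
python3 - <<'E'
from h import *
from cell import env,kin,camera,calibration
def st(t):
    s=env.get_state();print(t,round(s['time'],2),round(s['opening'],4),s['tcp_pos'].round(4),s['force'].round(2));return s
print(env.movel([*on(SPARE,SY,.045),.3037],velocity=.1,rot=quat(SY),stop_force=10));st("in")
im,d=camera("scene");cv2.imwrite("pics/c5.png",cv2.resize(im[20:220,140:380],None,fx=3,fy=3))
im,d=camera("side");cv2.imwrite("pics/s5.png",cv2.resize(im[60:260,200:440],None,fx=3,fy=3))
E
```

```text
False
in 10.0 0.0399 [ 0.5985 -0.2256  0.3038] [ 0.15 -0.2  -0.61]
```

View pics/c5.png

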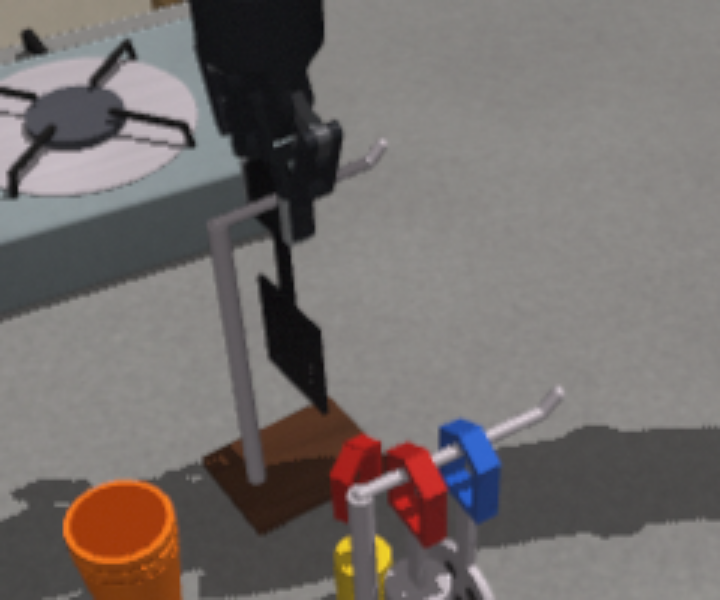

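View pics/s5.png

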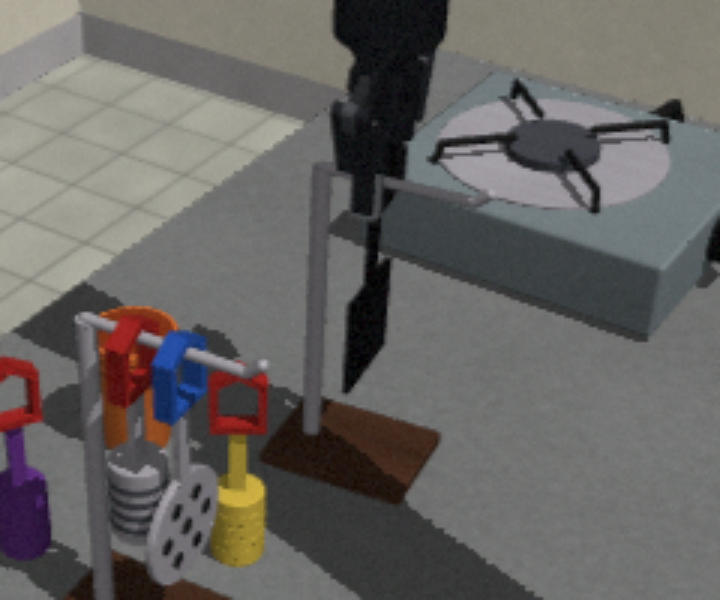

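The bar runs through the turner's eye, and the turner is upright. Lowering and releasing.

Run:
```python
from h import *
from cell import env,kin,camera,calibration
def st(t):
    s=env.get_state();print(t,round(s['time'],2),round(s['opening'],4),s['tcp_pos'].round(4),s['force'].round(2));return s
p=env.get_state()['tcp_pos'][:2]
print(env.movel([*p,.2838],velocity=.05,stop_force=5));st("low")
env.grip(.08);st("open")
env.movel([*p,.38],velocity=.15);st("up")
im,d=camera("side");cv2.imwrite("pics/s6.png",cv2.resize(im[60:260,200:440],None,fx=3,fy=3))
env.reach([*on(BUSY,BY,.068),.38],quat(BY));st("over skimmer")
c=calibration("wrist");im,d=camera("wrist");cv2.imwrite("pics/w6.png",im)
P=fcloud(c,d);h=cv2.cvtColor(im,cv2.COLOR_BGR2HSV);H,S,V=[h[...,i].astype(int) for i in range(3)]
m=(H>100)&(H<125)&(S>130)&(d>0)&(P[...,2]>.215)&(P[...,2]<.275);q=P[m];print("blue",q.min(0).round(4),q.max(0).round(4),((np.percentile(q,3,axis=0)+np.percentile(q,97,axis=0))/2).round(4),on(BUSY,BY,.068))
```

```text
True
low 10.53 0.0398 [ 0.5983 -0.2259  0.2833] [ 0.95 -0.4   2.26]
open 11.0 0.08 [ 0.5978 -0.2254  0.2829] [ 0.23 -0.04 -0.64]
up 11.8 0.0798 [ 0.5981 -0.2255  0.379 ] [ 0.33 -0.3  -0.11]
over skimmer 12.83 0.0799 [0.5914 0.0218 0.3796] [-0.54 -1.32 -0.41]
blue [0.5835 0.0034 0.247 ] [0.6002 0.0435 0.2617] [0.5918 0.0235 0.2546] [0.59109951 0.02382264]
```

View pics/s6.png

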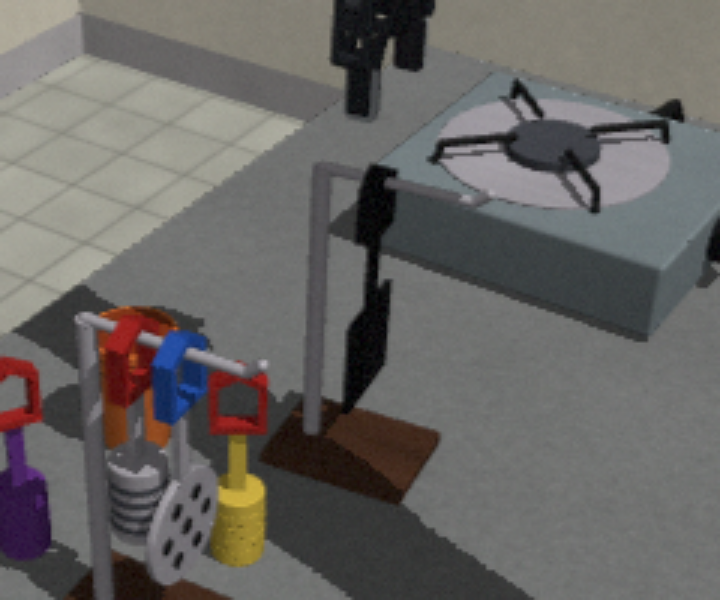

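View pics/w6.png

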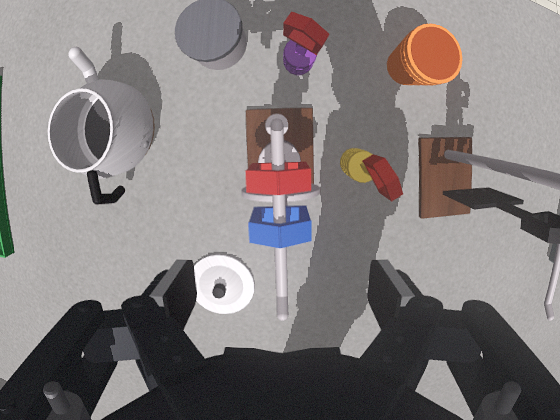

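The turner hangs freely on the spare hook, and the skimmer's eye is at (.592, .0235) as expected. Grasping the skimmer and carrying it over.

Run:
```python
from h import *
from cell import env,kin,camera,calibration
def st(t):
    s=env.get_state();print(t,round(s['time'],2),round(s['opening'],4),s['tcp_pos'].round(4),s['force'].round(2));return s
p=on(BUSY,BY,.0675)
env.movel([*p,.33],velocity=.2,rot=quat(BY))
print(env.movel([*p,.283],velocity=.08,stop_force=8))
env.grip(.03,f_grip=40);s=st("grip")
assert .036<s['opening']<.044
x=s['tcp_pos'];z=x[2]
env.movel([*x[:2],z+.02],velocity=.06);st("up")
d=x[:2]-on(BUSY,BY,.0675)
print(env.movel([*(on(BUSY,BY,.20)+d),z+.02],velocity=.12,stop_force=12));st("out")
im,_=camera("side");cv2.imwrite("pics/s7.png",im)
env.movel([*on(SPARE,SY,.20),.3037],velocity=.2,rot=quat(SY));st("front")
im,_=camera("wrist");cv2.imwrite("pics/w7.png",im)
```

```text
False
grip 14.46 0.0397 [0.592  0.0232 0.2836] [-0.08 -2.04  3.65]
up 14.95 0.0401 [0.592  0.0234 0.3039] [-0.13  0.73 -1.41]
False
out 16.2 0.0395 [0.4603 0.0162 0.3037] [ 0.06  0.39 -0.45]
front 17.73 0.0392 [ 0.4459 -0.2468  0.3037] [ 0.9   0.06 -1.34]
```

View pics/s7.png

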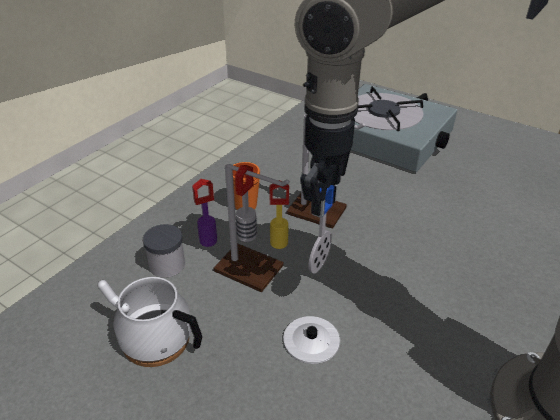

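View pics/w7.png

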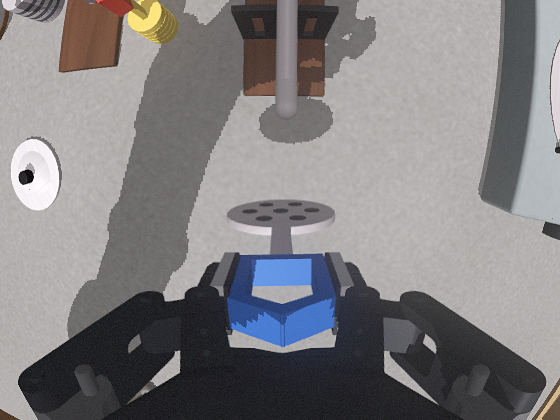

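The skimmer is held upright with its blue eye in line with the bar (wrist view: eye at 282,290, tip at 287,112). Threading it on at 85 mm out.

Run:
```python
from h import *
from cell import env,kin,camera,calibration
def st(t):
    s=env.get_state();print(t,round(s['time'],2),round(s['opening'],4),s['tcp_pos'].round(4),s['force'].round(2));return s
r=env.movel([*on(SPARE,SY,.085),.3037],velocity=.1,rot=quat(SY),stop_force=10);st("in")
assert not r
p=env.get_state()['tcp_pos'][:2]
print(env.movel([*p,.2838],velocity=.05,stop_force=5));st("low")
im,d=camera("side");cv2.imwrite("pics/s8.png",cv2.resize(im[60:260,200:440],None,fx=3,fy=3))
```

```text
in 19.07 0.0397 [ 0.5588 -0.2315  0.3037] [-0.91 -0.6  -0.77]
True
low 19.5 0.0397 [ 0.5584 -0.2318  0.2834] [ 0.65 -1.15  2.99]
```

View pics/s8.png

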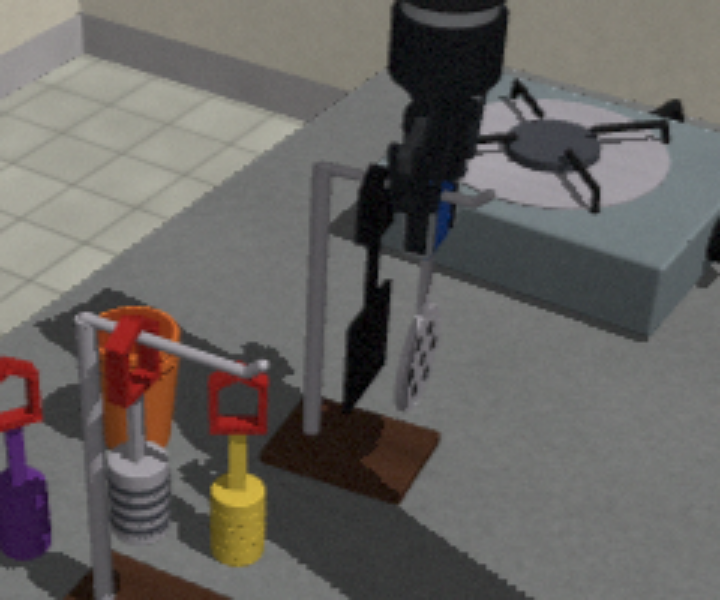

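The skimmer is threaded on and clear of the turner. Releasing it, then moving over the infuser.

Run:
```python
from h import *
from cell import env,kin,camera,calibration
def st(t):
    s=env.get_state();print(t,round(s['time'],2),round(s['opening'],4),s['tcp_pos'].round(4),s['force'].round(2));return s
p=env.get_state()['tcp_pos'][:2]
env.grip(.08);env.movel([*p,.38],velocity=.15);st("up")
env.reach([*on(BUSY,BY,.033),.38],quat(BY));st("over infuser")
im,d=camera("side");cv2.imwrite("pics/s9.png",cv2.resize(im[60:260,200:440],None,fx=3,fy=3))
c=calibration("wrist");im,d=camera("wrist");cv2.imwrite("pics/w9.png",im)
P=fcloud(c,d);h=cv2.cvtColor(im,cv2.COLOR_BGR2HSV);H,S,V=[h[...,i].astype(int) for i in range(3)]
def rep(n,m):
    q=P[m&(d>0)];print(n,len(q),np.percentile(q,3,axis=0).round(4),np.percentile(q,97,axis=0).round(4),((np.percentile(q,3,axis=0)+np.percentile(q,97,axis=0))/2).round(4))
rep("red",((H<8)|(H>172))&(S>150)&(P[...,2]>.215)&(P[...,2]<.275)&(abs(P[...,1]-.03)<.05));print(on(BUSY,BY,.033))
m=(d>0)&(P[...,2]>.105)&(P[...,2]<.115)&(np.hypot(P[...,0]-.656,P[...,1]-.268)<.07)
q=P[m];from scipy.optimize import least_squares
r=least_squares(lambda x:np.hypot(q[:,0]-x[0],q[:,1]-x[1])-.0485,[.656,.268],loss="soft_l1",f_scale=.001);print("rim",r.x.round(4),len(q),np.median(abs(r.fun)))
for n in("scene",):
    c=calibration(n);im,d=camera(n);cv2.imwrite("pics/c9.png",im);P=cloud(c,d)
```

```text
up 20.82 0.08 [ 0.5579 -0.2317  0.379 ] [-0.46  0.13 -0.03]
over infuser 21.87 0.0803 [0.626  0.0236 0.3795] [-0.14 -0.49 -0.34]
red 771 [0.6185 0.0068 0.2486] [0.6324 0.0438 0.2602] [0.6254 0.0253 0.2544]
[0.62604829 0.0257154 ]
rim [0.6557 0.267 ] 824 0.0009719112763390721
```

View pics/s9.png

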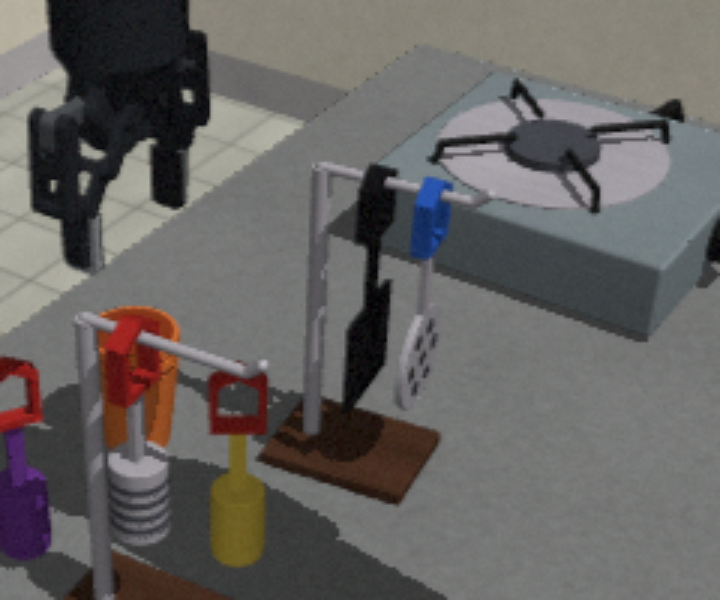

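View pics/w9.png

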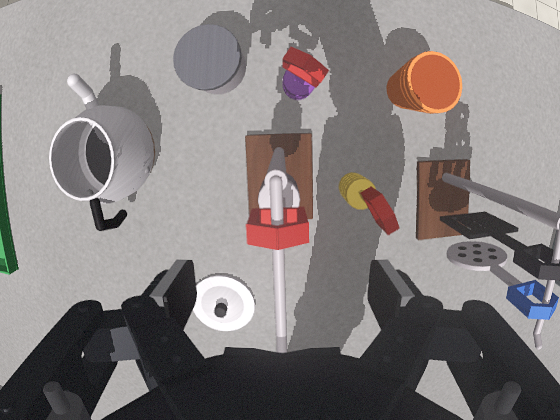

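The turner and skimmer hang freely at (375,200) and (430,215) in the side crop. The infuser's red eye is at (.625, .0253), and the kettle rim centre is at (.6557, .267). Taking the infuser.

Run:
```python
from h import *
from cell import env,kin,camera,calibration
def st(t):
    s=env.get_state();print(t,round(s['time'],2),round(s['opening'],4),s['tcp_pos'].round(4),s['force'].round(2));return s
p=on(BUSY,BY,.0335)
env.movel([*p,.33],velocity=.2,rot=quat(BY))
print(env.movel([*p,.283],velocity=.08,stop_force=8))
env.grip(.03,f_grip=40);s=st("grip")
assert .036<s['opening']<.044
x=s['tcp_pos'];z=x[2]
env.movel([*x[:2],z+.02],velocity=.06);st("up")
d=x[:2]-on(BUSY,BY,.0335)
r=env.movel([*(on(BUSY,BY,.20)+d),z+.02],velocity=.12,stop_force=12);st("out");assert not r
y=env.get_state()['tcp_pos'];env.movel([*y[:2],.38],velocity=.15)
env.movel([.656,.2675,.38],velocity=.2);st("over kettle")
im,_=camera("side");cv2.imwrite("pics/s10.png",im)
im,_=camera("scene");cv2.imwrite("pics/c10.png",im)
```

```text
False
grip 23.59 0.0396 [0.6258 0.0257 0.2836] [-0.19 -0.94  2.14]
up 24.08 0.0396 [0.6258 0.0257 0.3039] [-0.96  0.08 -1.65]
out 25.62 0.0394 [0.4601 0.0168 0.3036] [ 0.42  0.54 -0.06]
over kettle 28.02 0.0397 [0.6559 0.2668 0.3802] [-0.04 -0.25 -1.09]
```

View pics/s10.png

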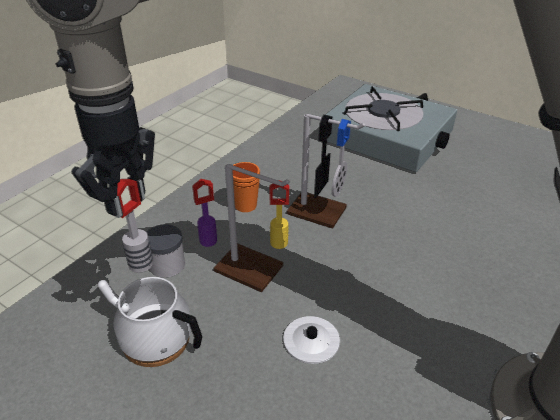

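View pics/c10.png

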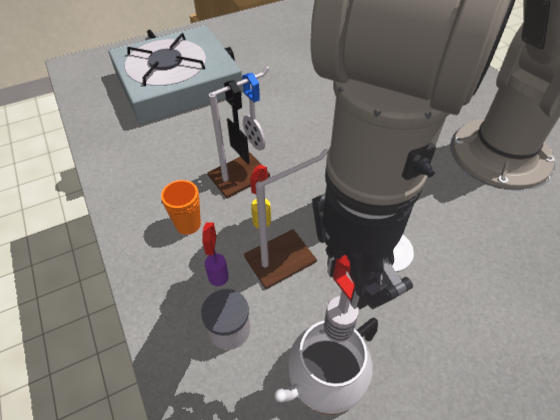

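The infuser hangs over the kettle (side view: eye 127,195, basket 138,250). It looks slightly tilted, so I'll measure the basket offset.

Run:
```python
from h import *
from scipy.optimize import least_squares
from cell import env,kin,camera,calibration
s=env.get_state();print(s['tcp_pos'].round(4))
for n in("side","scene"):
    c=calibration(n);im,d=camera(n);P=cloud(c,d).reshape(-1,3)
    h=cv2.cvtColor(im,cv2.COLOR_BGR2HSV).reshape(-1,3)
    q=P[(np.hypot(P[:,0]-.656,P[:,1]-.267)<.07)&(P[:,2]>.18)&(P[:,2]<.25)&(h[:,1]<70)&(h[:,2]>70)]
    q=q[(q[:,2]<.245)]
    r=least_squares(lambda x:np.hypot(q[:,0]-x[0],q[:,1]-x[1])-.02,[.656,.267],loss="soft_l1",f_scale=.001)
    print(n,len(q),r.x.round(4),np.median(abs(r.fun)).round(4),"z",q[:,2].min().round(3),q[:,2].max().round(3))
    for a,b in((.19,.21),(.215,.24)):
        k=q[(q[:,2]>a)&(q[:,2]<b)];r=least_squares(lambda x:np.hypot(k[:,0]-x[0],k[:,1]-x[1])-.02,[.656,.267],loss="soft_l1",f_scale=.001);print(a,r.x.round(4))
    hh=h.astype(int);e=P[((hh[:,0]<8)|(hh[:,0]>172))&(hh[:,1]>150)&(np.hypot(P[:,0]-.656,P[:,1]-.267)<.07)&(P[:,2]>.27)];print("eye",np.percentile(e,[3,97],axis=0).round(4).tolist())
```

```text
[0.6559 0.2667 0.3804]
side 457 [0.6557 0.2678] 0.0006 z 0.191 0.245
0.19 [0.6558 0.2678]
0.215 [0.6556 0.2678]
eye [[0.6465, 0.2479, 0.3073], [0.6606, 0.2847, 0.3583]]
scene 443 [0.6561 0.2666] 0.0003 z 0.191 0.245
0.19 [0.656  0.2666]
0.215 [0.6562 0.2666]
eye [[0.6509, 0.2486, 0.3104], [0.6648, 0.2799, 0.3585]]
```

The basket is plumb and centred at (.656, .267), with its bottom at z=.191. Lowering until it touches the kettle floor.

Run:
```python
from h import *
from cell import env,kin,camera,calibration
def st(t):
    s=env.get_state();print(t,round(s['time'],2),round(s['opening'],4),s['tcp_pos'].round(4),s['force'].round(2));return s
r=env.movel([.656,.2675,.215],velocity=.1,stop_force=8);st("low");assert not r
print(env.movel([.656,.2675,.201],velocity=.02,stop_force=4));st("floor")
im,_=camera("side");cv2.imwrite("pics/s11.png",cv2.resize(im[120:400,40:340],None,fx=2,fy=2))
```

```text
low 30.02 0.0391 [0.6563 0.2677 0.2157] [ 0.25  0.5  -0.89]
True
floor 30.53 0.0394 [0.6562 0.2676 0.2054] [1.24 0.37 4.41]
```

View pics/s11.png

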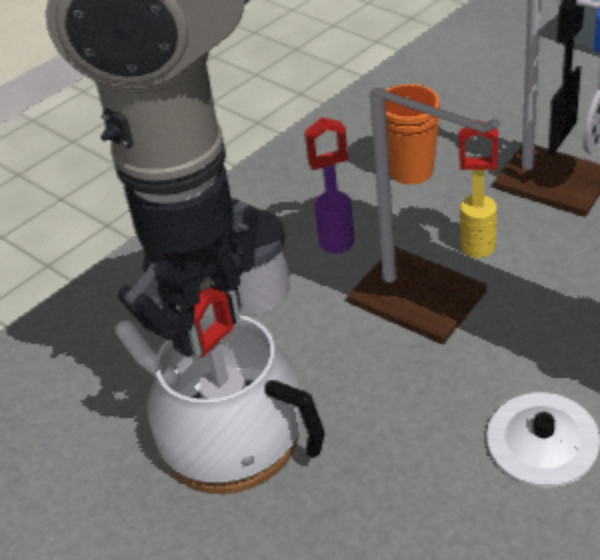

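The basket is inside the kettle and touches the floor (contact at .2054, expected .204). Releasing and retracting.

Run:
```python
from h import *
from scipy.optimize import least_squares
from cell import env,kin,camera,calibration
def st(t):
    s=env.get_state();print(t,round(s['time'],2),round(s['opening'],4),s['tcp_pos'].round(4),s['force'].round(2));return s
env.grip(.08);st("open")
env.movel([.656,.2675,.36],velocity=.12);env.dwell(.5);st("up")
for n in("side","scene"):
    c=calibration(n);im,d=camera(n);cv2.imwrite(f"pics/{n}12.png",im);P=cloud(c,d);P=P.reshape(-1,3);hh=cv2.cvtColor(im,cv2.COLOR_BGR2HSV).reshape(-1,3).astype(int)
    e=P[((hh[:,0]<8)|(hh[:,0]>172))&(hh[:,1]>150)&(np.hypot(P[:,0]-.656,P[:,1]-.267)<.09)&(P[:,2]>.1)]
    print(n,"eye",np.percentile(e,[3,97],axis=0).round(4).tolist())
    q=P[(np.hypot(P[:,0]-.656,P[:,1]-.267)<.07)&(P[:,2]>.106)&(P[:,2]<.114)&(hh[:,1]<60)]
    r=least_squares(lambda x:np.hypot(q[:,0]-x[0],q[:,1]-x[1])-.0485,[.656,.268],loss="soft_l1",f_scale=.001);print("rim",r.x.round(4),len(q))
```

```text
open 31.06 0.08 [0.6554 0.2671 0.2043] [ 0.44  0.08 -0.16]
up 33.0 0.0798 [0.656  0.2675 0.3599] [0.21 0.62 0.86]
side eye [[0.6468, 0.25, 0.1335], [0.6612, 0.2892, 0.1841]]
rim [0.6547 0.27  ] 487
scene eye [[0.6495, 0.2505, 0.1354], [0.6642, 0.2878, 0.1836]]
rim [0.6573 0.2685] 638
```

View pics/side12.png

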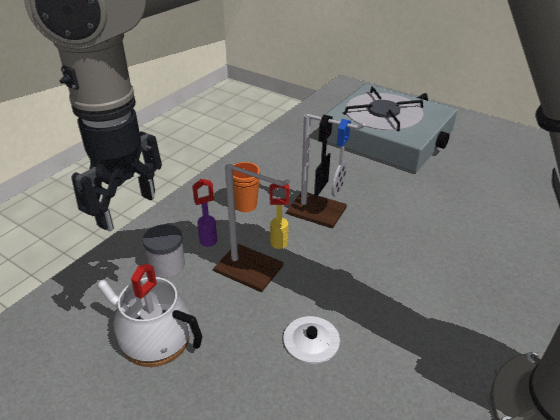

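View pics/scene12.png

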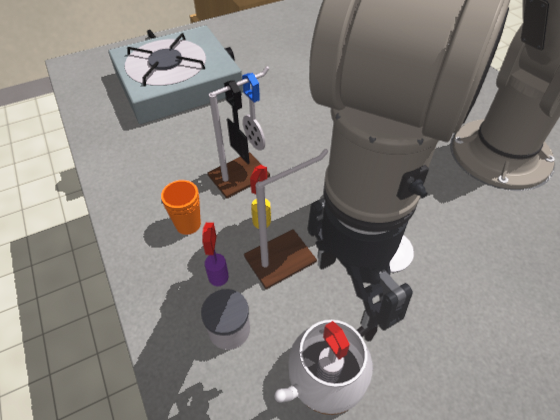

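The infuser stands upright in the kettle (eye at 143,280 in the side view). The turner and skimmer hang at rest on the spare hook (323,128 and 343,132). The kettle and bystanders haven't moved, and the gripper is clear. Handing in.

```bash
python3 -c "
from cell import env,job
print(job.job_done(), env.get_state()['time'])"
```

```text
the job is handed in; nothing more can be done
the job is handed in; nothing more can be done
```

The job is done and handed in at about 33 s of the 72 s allowed; no verdict was reported. I hung the turner and then the skimmer on the empty hook, about 45 mm and 85 mm out from its post. Then I took the infuser off the crowded hook and stood it in the kettle until it touched the floor, and let go.

**Last checks:**
- **Hanging utensils:** the final pictures show both hanging freely on the spare hook, apart from each other.
- **Infuser:** it stands upright, with its eye centre at about (0.656, 0.269, 0.15). The kettle rim centre measured about (0.656, 0.269).
- **Kettle and bystanders:** the rim centre is unchanged to within 2 mm. The cups, tin and lid looked unmoved; I judged those by eye rather than measuring.
- **Robot:** the gripper is retracted and touches nothing.

No check failed. The only disagreement was 2–3 mm between cameras on the hook and kettle positions, which was well inside the clearances.

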